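Clear the bin lid and hold it half open

TASK

Two closed cartons are lying on the lid of the parts bin: stack them squarely on the largest carton that already stands on the bench, the medium one first and the small one on top, each centred with its long sides along those of the carton below, and let them go. Then raise the bin's lid and hold it half open, at 45 degrees, so that I can tip the sorted cups into the bin from my side; the lid falls shut by itself, so finish while still holding it there. Leave the largest carton and everything else on the bench where it is.

Things in the scene. Friction and masses are not known exactly. Their poses are not given: they have to be found in the camera images.
- bin: grey steel parts bin fixed to the bench, 200 (its x) x 240 (its y) x 100 mm high, open top covered by a sheet-metal lid. Origin at the centre of its underside; its x points away from the robot, from the hinge side to the handle side; its yaw varies. Closed, the lid's upper face is 106 mm above the bin's origin
- lid (a joint): opening angle of the bin's lid in rad: 0 shut (lid level), grows as the handle edge rises and swings back towards the robot; 45 degrees is 0.785. Range 0 to 1.9. The lid (0.3 to 0.65 kg, 212 x 250 x 6 mm) has no stay or spring: it falls shut when let go below about 1.3 rad
- lid_hinge (a point): middle of the lid's hinge line, on the bin's edge nearest the robot: at x = -100, y = 0, z = 100 mm in the bin's frame. The hinge line runs along the bin's y. The axes of this point turn with the lid
- lid_bar (a point): middle of the lid's handle: a round dark steel bar of 12 mm diameter along the bin's y, straight for 100 mm between two posts of the same diameter. Its centre line stands 36 mm above the lid's upper face; 180 mm from the hinge line along the lid and 42 mm above it, square to the lid (184.8 mm radius). The fingers fit under the bar. Turns with the lid
- carton_large: closed cardboard carton of fasteners with a paper band along the middle of its top, 92 long (its x) x 66 wide (its y) x 42 mm high; the largest, 0.6 kg, loose, stands alone on the bench to the robot's right of the bin and is the foot of the column. Origin at the centre of its underside, z up
- carton_medium: closed cardboard carton of fasteners with a paper band along the middle of its top, 82 long (its x) x 58 wide (its y) x 36 mm high; 0.2 to 0.45 kg, starts on the bin's shut lid, left or right, its length roughly along the bin's x. Origin at the centre of its underside, z up
- carton_small: closed cardboard carton of fasteners with a paper band along the middle of its top, 70 long (its x) x 48 wide (its y) x 30 mm high; the smallest, 0.14 to 0.28 kg, starts on the bin's shut lid beside the medium one, 110 mm or more from centre to centre. Origin at the centre of its underside, z up
- turntable_cup (a point): centre of the rim of one of six clear plastic cups (64 mm wide, 55 mm high) on a freely turning black turntable of 230 mm diameter on the bench's far right; rim 79 mm above the bench. To be left alone
- bolt: zinc carriage bolt, 12 mm thick, about 83 mm long, lying to the right of the column. Origin on its underside below its middle. To be left alone
- grommet: black rubber grommet, 36 mm across, 12 mm high, lying on the far left. Origin at the centre of its underside. To be left alone
- anchor_tube: yellow closed plastic tube of nylon anchors, 35 mm across, 95 mm high, standing to the left of the bin. Origin at the centre of its underside. To be left alone
- nut0: bronze flange nut, 25 mm across, 14 mm high, lying between bin and column. Origin at the centre of its underside. To be left alone
- nut1: the other flange nut, the same size, lying beyond the bin. Origin at the centre of its underside. To be left alone
- screwdriver: screwdriver lying to the left of the bin. Origin on its underside near its middle. To be left alone
Things that resemble listed ones, but are neither listed nor needed, are in the scene too. Leave any turquoise look-alike of the carton_small alone.

How it is judged (in metres and radians):
On the way, in this order (a step that is already met when the one before it is completed fails the run):
1. the medium carton stands released, centred and square, on the largest (horizontal distance between carton_medium and carton_large below 0.012 m and z of carton_medium in the frame of carton_large between 0.038 and 0.046 m and angle between the x axis of carton_medium and the x axis of carton_large, either way round below 0.18 rad and angle between carton_medium's own z axis and vertical below 0.06 rad and contact force between the fingers and carton_medium below 0.1 N and linear speed of carton_medium below 0.02 m/s), for 0.2 s.
2. the small carton stands released, centred and square, on the medium one (all of step 1 and horizontal distance between carton_small and carton_medium below 0.012 m and z of carton_small in the frame of carton_medium between 0.032 and 0.04 m and angle between the x axis of carton_small and the x axis of carton_medium, either way round below 0.18 rad and angle between carton_small's own z axis and vertical below 0.06 rad and contact force between the fingers and carton_small below 0.1 N and linear speed of carton_small below 0.02 m/s), for 0.2 s.
At the end, for the whole second after the job is handed in: the three cartons stand in one column, each within 12 mm of centred and 10 degrees of parallel with the one below, untouched; the gripper's fingers hold the bin's lid still at 45 degrees, within 6 degrees either way (all of step 2 and value of joint lid between 0.68 and 0.89 rad and velocity of joint lid between -0.05 and 0.05 rad/s and contact force between the fingers and bin above 0.5 N); the arm keeps its last pose, push and grip.
It fails at once if the lid is raised with a carton still on it (value of joint lid above 0.15 rad and contact force between any of carton_medium, carton_small and bin above 0.05 N).
It fails at once if the largest carton is shifted by more than 40 mm (distance of carton_large from where it was at the start of the episode above 0.04 m).
It fails at once if the turntable is turned by more than 40 mm at the cups (distance of turntable_cup from where it was at the start of the episode above 0.04 m).
It fails at once if one of the bolt, grommet, anchor tube, nuts or screwdriver is shifted by more than 30 mm (distance of any of bolt, grommet, anchor_tube, nut0, nut1, screwdriver from where it was at the start of the episode above 0.03 m).
It also fails if it takes over 72 s, if anything falls off the work surface, if the arm or the gripper's body presses on something with over 40 N, if the wrist force passes 120 N, or if a joint passes its speed limit or range.

ROBOT

A 7-joint arm with a two-finger parallel gripper is mounted at the origin on the work surface. World frame = base frame: x ahead of the robot, y to its left, z up, the work surface at z = 0. Lengths are in mm, angles in rad, forces in N, time in s.
With the tool pointing down it reaches from about 400 to 850 mm from the base axis. Payload 6.9 kg.
Tool frame: the origin (TCP) lies midway between the tips of the shut fingers; the grasp point (between the pads) lies 19 mm behind it; z points along the fingers, y is the line along which they close (so a half turn about z gives the same grasp; the last joint's range is limited). The gripper opens to 85 mm and grips with 20 to 120 N. Pads are 22 mm wide; open, the fingers measure 114 mm over their backs; the gripper's body (76 mm by 85 mm) begins 54 mm behind the grasp point. The pads swing forward as they close: fully open they stand 13 mm farther back than shut.
Start: joints at [-1.24, 0.507, -0.238, 1.5, 0.126, 1.149, -0.155], TCP at [139.339, 609.258, 204.575] pointing down, gripper open.
Joint ranges: [-3.08, 3.08], [-0.24, 2.05], [-1.43, 1.35], [0, 2.5], [-1.52, 4.66], [0.17, 1.96], [-2.89, 2.89]. Speed limits (rad/s): [2.39, 2.39, 3.14, 3.14, 3.14, 3.14, 3.14].

INTERFACE

Orientations are given as a unit quaternion [w, x, y, z].
In Python, from station import bot gives the robot as it stands.
- The arm moves only by the tool send_rows, never from a script. Its argument "increments" is a list of rows, each a list of 5 numbers: the closure, from 0 (fully open) to 1 (shut), then the shift along the tool's x, y, z in cm, then the turn about the tool's z in rad. In form: [[fingers, dx, dy, dz, twist], ...]. A call has exactly 5 rows; each row shifts and turns the commanded pose from where the row before left it, along the tool's axes as they then stand; what a row does not reach is not made up. A row lasts 1/8 s, in which the tool goes at most 62.5 mm and 10.7 degrees, less where a joint would pass 70% of its speed; a pose out of reach is approached as far as the arm can. A call with a gripper value outside its range is refused whole. The fingers move at their own pace and stop on an object; "force" is the grip in N (left out, the last holds). Time passes only in rows, so rows that do not move let the fingers close, or fill a call up. It gives the time, the measured TCP pose, the force, the opening and the grip force at its end, in the units of the state.
- bot.get_state(): the state, without advancing time (a new reading comes with each control period).
- bot.read_camera(name): name is "side" or "top" or "wrist"; returns the picture (400x640x3 uint8, red, green, blue); there is no depth.
- bot.camera_model(name): a dict with "K" (3x3 intrinsics, pixels), "rvec" (rotation vector, rad) and "tvec" (3), from world to camera coordinates, as OpenCV has them. Camera axes: x right, y down, z forward; pixel columns grow to the right and rows downward; lengths in mm; the calibration is good to about 2 mm. A picture is of the moment at which its call begins: read the wrist's pose just before it. camera_model takes no time and is no camera call; for the wrist camera it gives the pose at the moment of the call.
- bot.job_done(): hands the job in; it is judged then, once.
Trained networks look in the newest picture that a camera, given by its name, has taken for a name from the list of things; names that differ only in an ending like _2 or _b are one class to them, and where a whole thing is asked for, a point or a joint stands for the part that bears it (a point fixed in the world has none). Each returns a list of dicts, best first, with "p" (0 to 1); they miss things now and then, are a little off and sometimes report something else, mostly with a low value. They report only what shows in the picture. A call takes as long as a camera call. They do not tell look-alikes from the thing itself.
- bot.outline_of(camera, label): "pixels" (400x640 bool, what is visible of it) and "extent" ([left, top, right, bottom] in pixels, round what is visible of it).
The state is a dict: "time_s": time; "joint_positions": joint angles; "joint_vel": joint speeds; "joint_torque": joint torques, N m; "position": TCP position; "eef_rot": TCP orientation; "contact_force": force on the tool from outside, world axes, zero at the start; "ft_torque": the same for the moment, N m; "gripper_width": finger opening in mm; "gripper_force": force on a finger pad.
Only numpy, scipy, OpenCV 4.12 (cv2) and the standard library are available. Lean on these libraries where they do the work, as an engineer would, in place of code of your own. Each camera call takes 0.05 s, during which the arm holds its last target. There are 200 camera calls.

## Working session

There is one attempt and no reset: what is moved stays moved. The work goes in short steps, Python scripts to look and compute and a tool call to move; the robot and the scene stay as the last step left them, time stands still between calls to the robot, and variables do not carry over. Pictures are saved under pics/ and viewed, at most 10 in all, crops included, and the job is handed in when it is done.

Besides the shell and the picture viewer there is one more tool, called after ">>>" as name([rows], argument=value, ...), one row to a line, values as JSON. send_rows: Moves the arm, as the interface text tells. Its arguments: {"type":"object","properties":{"increments":{"type":"array"},"force":{"type":"number"}},"required":["increments"]}

```bash
mkdir -p pics; ls; cat > h.py <<'E'
import numpy as np, cv2
from station import bot
def cam(n):
    m=bot.camera_model(n); return np.array(m["K"],float),np.array(m["rvec"],float),np.array(m["tvec"],float).ravel()
def back(n,px,z,c=None):
    K,r,t=c or cam(n); R=cv2.Rodrigues(r)[0]; C=-R.T@t
    px=np.atleast_2d(np.asarray(px,float)); d=(R.T@np.linalg.inv(K)@np.c_[px,np.ones(len(px))].T).T
    return C+d*((z-C[2])/d[:,2])[:,None]
def proj(n,P,c=None):
    K,r,t=c or cam(n); return cv2.projectPoints(np.atleast_2d(np.asarray(P,float)),r,t,K,None)[0][:,0]
def save(n,f):
    im=bot.read_camera(n); cv2.imwrite(f"pics/{f}.png",im[:,:,::-1]); return im
E
python3 - <<'E'
from h import *
s=bot.get_state(); print(s)
save("top","top0"); 
for l in ["bin","carton_large","carton_medium","carton_small","lid_bar"]:
    for o in bot.outline_of("top",l)[:4]: print(l,round(o["p"],2),o["extent"],o["pixels"].sum(),cv2.minAreaRect(np.argwhere(o["pixels"])[:,::-1].astype(np.float32)))
save("side","side0")
for n in("top","side"):
    K,r,t=cam(n);print(n,K[0,0],-cv2.Rodrigues(r)[0].T@t)
E
```

```text
pics
{'time_s': 0.0, 'joint_positions': array([-1.24050045,  0.50835623, -0.23752957,  1.50111997,  0.12570708,
        1.1488949 , -0.1547723 ]), 'joint_vel': array([-2.94524464e-04,  1.53896140e-03, -6.88208266e-04, -8.56947552e-05,
       -5.13565285e-05,  8.80672104e-04, -1.63027153e-04]), 'joint_torque': array([-1.07755423e-04, -6.20593143e+01, -2.18655065e+00, -2.49652684e+01,
        1.28874931e-02,  1.22196370e-02,  4.81746440e-06]), 'position': array([139.27246702, 608.72851947, 203.72289205]), 'eef_rot': array([-8.34890219e-05,  1.12136232e-01,  9.93692441e-01, -8.90005265e-04]), 'contact_force': array([ 0.5321455 , -0.46871505,  1.08209438]), 'ft_torque': array([ 0.01561448, -0.03930048, -0.05957165]), 'gripper_force': 0.0, 'gripper_width': 85.77827284776352}
bin 0.65 [244.7, 171.2, 352.1, 264.0] 6704 ((296.0, 220.00001525878906), (97.01506042480469, 84.85281372070312), 8.130102157592773)
carton_large 0.91 [413.9, 222.4, 448.4, 261.3] 948 ((429.41717529296875, 239.68153381347656), (27.370132446289062, 35.157920837402344), 16.389541625976562)
carton_medium 0.74 [304.4, 219.
[... 250 characters left out ...]
), 3.5763344764709473)
carton_small 0.87 [212.6, 200.5, 241.8, 215.7] 474 ((226.5, 207.5), (17.0, 27.0), 90.0)
carton_small 0.78 [202.3, 245.7, 234.2, 262.8] 497 ((218.0470428466797, 253.78822326660156), (27.767101287841797, 18.656021118164062), 12.528807640075684)
carton_small 0.6 [263.2, 282.1, 289.2, 304.3] 501 ((274.9000244140625, 292.70001220703125), (27.090415954589844, 19.227436065673828), 10.619654655456543)
lid_bar 0.85 [243.6, 172.8, 346.0, 268.8] 6889 ((296.2815246582031, 219.7928466796875), (97.46492004394531, 85.73045349121094), 8.652542114257812)
top 425.69968023962406 [ 421.31431942  -21.01892006 1200.99418493]
side 372.8410424992222 [ 410.14440867 -761.98275981  915.27314059]
```

View pics/top0.png

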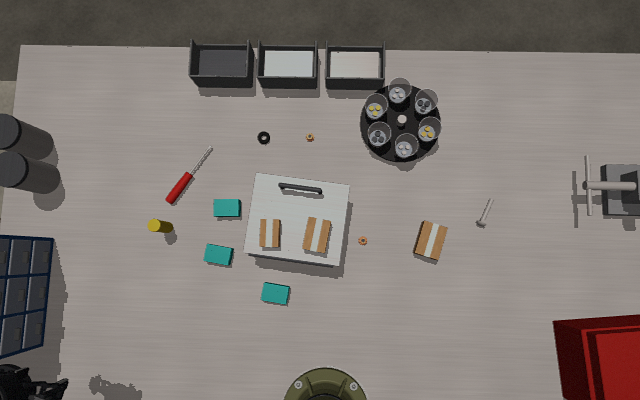

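View pics/side0.png

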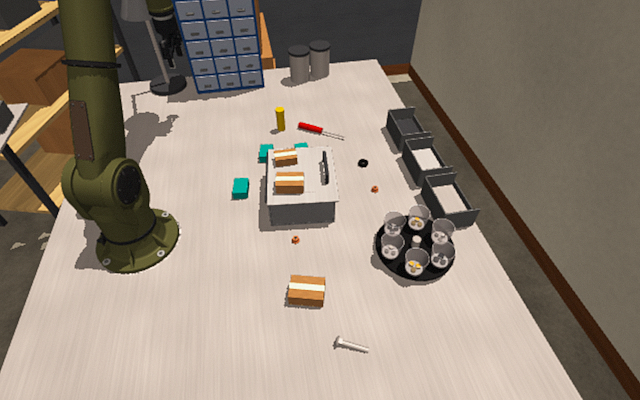

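The top view shows the medium carton at (317,235) and the small one at (269,233) on the lid. The large one is at (431,241) and the bar is at about (300,187). The three turquoise ones are look-alikes. Next I'll fit boxes to the masks.

```bash
cat >> h.py <<'E'
from scipy.optimize import minimize
DIM=dict(carton_large=(92,66,42),carton_medium=(82,58,36),carton_small=(70,48,30))
def corners(p,d,z0):
    x,y,a=p; c,s=np.cos(a),np.sin(a)
    return np.array([[x+c*i*d[0]/2-s*j*d[1]/2,y+s*i*d[0]/2+c*j*d[1]/2,z0+k*d[2]] for i in(-1,1) for j in(-1,1) for k in(0,1)])
def iou(mask,px):
    h=cv2.convexHull(px.astype(np.float32)); im=np.zeros((1600,2560),np.uint8)
    cv2.fillConvexPoly(im,np.round((h*4+1.5)*16).astype(np.int32),1,shift=4)
    m=cv2.resize(im.astype(np.float32),(640,400),interpolation=cv2.INTER_AREA)
    return np.minimum(m,mask).sum()/np.maximum(m,mask).sum()
def fit(views,p0,d,z0):
    # views: list of (mask,cam)
    f=lambda p:-sum(iou(m,proj(None,corners(p,d,z0),c)) for m,c in views)
    r=minimize(f,p0,method="Nelder-Mead",options=dict(initial_simplex=np.array(p0)+np.array([[0,0,0],[8,0,0],[0,8,0],[0,0,.15]]),xatol=.05,fatol=1e-4))
    return r.x,-r.fun/len(views)
E
python3 - <<'E'
from h import *
guess=dict(carton_large=((431,241),0,42),carton_medium=((317,235),106,142),carton_small=((269,233),106,136),bin=((298,220),0,106))
D=dict(DIM,bin=(206,245,106))
for n in("top","side"): bot.read_camera(n)
for l,(px,z0,z1) in guess.items():
    P=back("top",[px],z1)[0]; V=[]
    for n in("top","side"):
        q=proj(n,[[P[0],P[1],z1]])[0]
        os=bot.outline_of(n,l)
        os=[o for o in os if o["pixels"][int(q[1])-6:int(q[1])+7,int(q[0])-6:int(q[0])+7].sum()>60]
        if os: V.append((os[0]["pixels"].astype(np.float32),cam(n),n))
        else: print("none",n,l,q)
    for v in V+[None]:
        vs=[v] if v else V
        x,i=fit([(a,b) for a,b,_ in vs],[P[0],P[1],-.25],D[l],z0); print(l,v[2] if v else "both",x.round(2),round(i,3))
im=cv2.imread("pics/top0.png")
roi=im[170:205,270:335].max(2)<80
yx=np.argwhere(roi)[:,::-1]+[270,170]; print(len(yx),yx.mean(0),cv2.minAreaRect(yx.astype(np.float32)),back("top",[yx.mean(0)],138))
im=cv2.imread("pics/side0.png"); c=cv2.resize(im[130:330,220:420],(600,600),interpolation=cv2.INTER_CUBIC);cv2.imwrite("pics/c.png",c)
E
```

```text
carton_large top [ 4.6706e+02 -2.7686e+02 -3.0000e-01] 0.95
carton_large side [ 4.6602e+02 -2.7809e+02 -3.0000e-01] 0.963
carton_large both [ 4.6651e+02 -2.7736e+02 -2.9000e-01] 0.953
carton_medium top [ 4.6996e+02  2.8860e+01 -1.8000e-01] 0.961
carton_medium side [ 4.6927e+02  2.6970e+01 -1.9000e-01] 0.952
carton_medium both [ 4.6983e+02  2.8950e+01 -1.8000e-01] 0.952
carton_small top [4.7251e+02 1.4871e+02 1.0000e-02] 0.943
carton_small side [ 4.7011e+02  1.4614e+02 -6.0000e-02] 0.882
carton_small both [471.84 148.03  -0.  ] 0.901
bin top [ 5.1018e+02  8.2540e+01 -1.0000e-01] 0.77
bin side [ 5.0766e+02  8.3400e+01 -1.2000e-01] 0.775
bin both [ 5.0781e+02  8.2810e+01 -1.1000e-01] 0.772
186 [299.82258065 187.49462366] ((299.9731140136719, 188.19906616210938), (42.96086883544922, 6.401276111602783), 7.696051120758057) [[587.30456261  73.51921287 138.        ]]
```

```bash
cat >> h.py <<'E'
from scipy.spatial.transform import Rotation as Ro
def plan(xyz,yaw):
    """yaw = world direction of carton x; tool y is set along carton y. prints shift in present tool axes (cm) and twist"""
    s=bot.get_state(); q=s["eef_rot"]; R=Ro.from_quat([q[1],q[2],q[3],q[0]]).as_matrix()
    d=R.T@(np.array(xyz)-s["position"])/10
    ty=np.arctan2(-R[0,1],R[1,1]); tw=-((yaw-ty+np.pi/2)%np.pi-np.pi/2)
    print("t",round(s["time_s"],2),"tcp",s["position"].round(1),"yaw",round(ty,3),"w",round(s["gripper_width"],1),"F",s["contact_force"].round(1),"gf",round(s["gripper_force"],1))
    print("shift cm",d.round(2),"twist",round(tw,3),"tilt",R[:,2].round(3),"j7",s["joint_positions"].round(2))
E
python3 -c "
from h import *
plan([470,28.5,240],-.185)"
```

```text
t 0.85 tcp [139.3 609.3 204.6] yaw -0.225 w 85.5 F [-0.1 -0.1  0.1] gf 0.0
shift cm [-45.18 -49.24  -3.54] twist -0.04 tilt [-0. -0. -1.] j7 [-1.24  0.51 -0.24  1.5   0.13  1.15 -0.15]
```

>>> send_rows([
  [0,-3,-3.3,-0.3,0],
  [0,-3,-3.3,-0.3,0],
  [0,-3,-3.3,-0.3,0],
  [0,-3,-3.3,-0.3,0],
  [0,-3,-3.3,-0.3,0],
], force=60)

```text
time_s: 1.48
position: [249.5, 413.7, 219.9]
eef_rot: [0.0, 0.112, 0.994, 0.0]
contact_force: [0.4, 1.1, -0.1]
gripper_width: 85.0
gripper_force: 0.0
```

>>> send_rows([
  [0,-3,-3.3,-0.3,0],
  [0,-3,-3.3,-0.3,0],
  [0,-3,-3.3,-0.3,0],
  [0,-3,-3.3,-0.3,0],
  [0,-3,-3.3,-0.3,0],
])

```text
time_s: 2.1
position: [358.9, 219.4, 235.0]
eef_rot: [0.0, 0.112, 0.994, 0.0]
contact_force: [-0.2, 0.1, -0.1]
gripper_width: 85.4
gripper_force: 0.0
```

>>> send_rows([
  [0,-3,-3.3,-0.3,0],
  [0,-3,-3.3,-0.3,0],
  [0,-3,-3.3,-0.3,0],
  [0,-3,-3.2,0,0],
  [0,-3.2,-3,0,-0.04],
])

```text
time_s: 2.72
position: [471.1, 28.6, 243.9]
eef_rot: [0.0, 0.092, 0.996, 0.0]
contact_force: [0.4, 0.6, 0.7]
gripper_width: 85.9
gripper_force: 0.0
```

```bash
cat >> h.py <<'E'
def wristfit(l,p0,z0,f=None):
    c=cam("wrist"); im=bot.read_camera("wrist")
    if f: cv2.imwrite(f"pics/{f}.png",im[:,:,::-1])
    for o in bot.outline_of("wrist",l)[:3]:
        x,i=fit([(o["pixels"].astype(np.float32),c)],p0,DIM[l],z0); print(l,round(o["p"],2),np.array(o["extent"]).round(),x.round(3),round(i,3))
E
python3 -c "
from h import *
wristfit('carton_medium',[470,28.5,-.18],106,'w1')
plan([470,28.5,112],-.185)"
```

```text
carton_medium 0.94 [289. 145. 351. 238.] [ 4.70869e+02  2.92540e+01 -1.71000e-01] 0.98
carton_medium 0.5 [251.  98. 495. 302.] [532.371 120.085  -1.928] 0.154
t 2.83 tcp [472.5  25.2 243.6] yaw -0.19 w 85.1 F [-0.5 -0.3 -0.1] gf 0.0
shift cm [ 0.33  0.3  13.16] twist -0.005 tilt [ 0.001 -0.002 -1.   ] j7 [-0.17  0.23  0.07  1.82 -0.02  1.09  1.3 ]
```

View pics/w1.png

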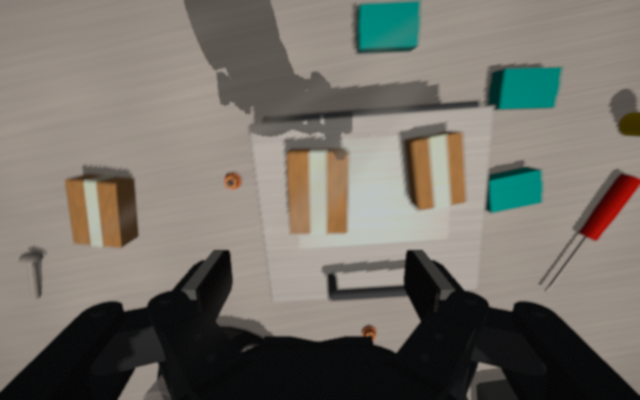

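The wrist picture shows the medium carton at (318,190), the small one at (436,170), the large one at (100,210) and the bar at (370,285). The fit agrees with the first two cameras.

```bash
python3 -c "
from h import *
wristfit('carton_large',[466.5,-277.4,-.29],0)
wristfit('carton_small',[472,148,0],106)
plan([470.6,29,112],-.175)"
```

```text
carton_large 0.66 [ 70. 172. 143. 248.] [ 4.68421e+02 -2.77605e+02 -2.80000e-01] 0.967
carton_small 0.82 [483. 164. 543. 218.] [472. 148.   0.] 0.0
carton_small 0.63 [488.  67. 563. 108.] [472. 148.   0.] 0.0
carton_small 0.62 [401. 131. 466. 212.] [ 4.73101e+02  1.48298e+02 -8.00000e-03] 0.953
t 3.02 tcp [470.   30.9 243.6] yaw -0.184 w 85.4 F [-0.1 -0.8 -0.2] gf 0.0
shift cm [-0.1  -0.18 13.16] twist -0.009 tilt [-0.     0.001 -1.   ] j7 [-0.17  0.23  0.07  1.82 -0.02  1.09  1.29]
```

>>> send_rows([
  [0,-0.1,-0.2,2,-0.01],
  [0,0,0,3,0],
  [0,0,0,3,0],
  [0,0,0,2,0],
  [0,0,0,0,0],
])

```text
time_s: 3.65
position: [469.7, 28.9, 142.7]
eef_rot: [-0.001, 0.086, 0.996, -0.0]
contact_force: [0.3, 0.2, -0.1]
gripper_width: 85.1
gripper_force: 0.0
```

```bash
python3 -c "
from h import *
plan([470.6,29,112],-.175)"
```

```text
t 3.65 tcp [469.7  28.9 142.7] yaw -0.173 w 85.1 F [ 0.3  0.2 -0.1] gf 0.0
shift cm [-0.09  0.02  3.07] twist 0.002 tilt [-0.003  0.    -1.   ] j7 [-0.16  0.34  0.06  1.98 -0.03  0.82  1.32]
```

>>> send_rows([
  [0,0,0,1.5,0],
  [0,0,0,1.5,0],
  [0,0,0,0,0],
  [0.5,0,0,0,0],
  [0.7,0,0,0,0],
])

```text
time_s: 4.28
position: [471.6, 27.9, 114.4]
eef_rot: [0.001, 0.087, 0.996, 0.0]
contact_force: [-0.4, -0.5, 0.4]
gripper_width: 51.6
gripper_force: 0.0
```

>>> send_rows([
  [1,0,0,0,0],
  [1,0,0,0,0],
  [1,0,0,0,0],
  [1,0,0,0,0],
  [1,0,0,0,0],
])

```text
time_s: 4.9
position: [473.0, 27.5, 115.3]
eef_rot: [0.002, 0.087, 0.996, 0.0]
contact_force: [-0.7, -0.3, 12.2]
gripper_width: 0.2
gripper_force: 6.2
```

>>> send_rows([
  [1,0,0,-1,0],
  [1,0,0,-2,0],
  [1,0,0,-3,0],
  [1,0,0,-3,0],
  [1,0,0,-1,0],
])

```text
time_s: 5.52
position: [471.8, 27.7, 215.4]
eef_rot: [0.001, 0.087, 0.996, 0.0]
contact_force: [0.1, 0.2, 0.4]
gripper_width: 0.2
gripper_force: 0.0
```

```bash
python3 -c "
from h import *
plan([468,-277.5,180],-.285)
wristfit('carton_medium',[470,28.5,-.18],206,'w2')"
```

```text
t 5.53 tcp [471.8  27.7 215.4] yaw -0.175 w 0.2 F [0.1 0.2 0.4] gf 0.0
shift cm [ -4.93 -30.13   3.53] twist 0.11 tilt [ 0.003  0.    -1.   ] j7 [-0.16  0.26  0.07  1.87 -0.02  1.01  1.31]
carton_medium 0.64 [285. 149. 357. 246.] [4.59001e+02 2.70190e+01 6.70000e-02] 0.371
```

View pics/w2.png

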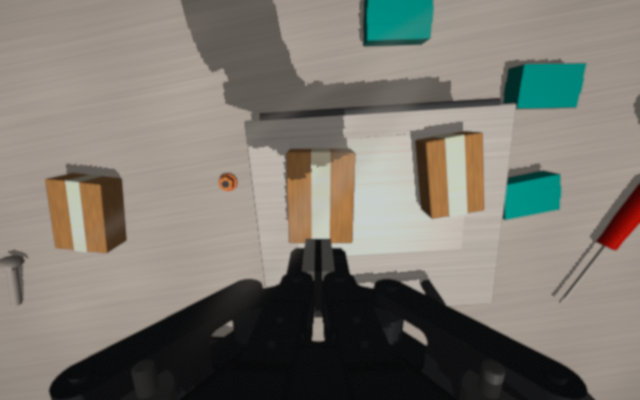

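The fingers are shut and empty. The carton is still at about (320,195), and the fingertips show at (318,240). I'll check where the TCP should appear in the picture, and whether my heights are right.

```bash
python3 -c "
from h import *
s=bot.get_state();p=s['position']
print(p,proj('wrist',[p,p+[0,0,19],p-[0,0,100]]), 'cam',-cv2.Rodrigues(cam('wrist')[1])[0].T@cam('wrist')[2])
wristfit('carton_medium',[470,28.5,-.18],106)
# same carton in three views now
bot.read_camera('top');bot.read_camera('side')
for n in('top','side'):
  for o in bot.outline_of(n,'carton_medium')[:2]: print(n,o['p'],o['extent'],fit([(o['pixels'].astype(np.float32),cam(n))],[470,28.5,-.18],DIM['carton_medium'],106))
save('side','side1')
im=cv2.imread('pics/side1.png');cv2.imwrite('pics/side1c.png',cv2.resize(im[60:240,200:420],(760,600),interpolation=cv2.INTER_CUBIC))
print(proj('side',[p,[470,29,106],[470,29,142]]))
"
```

```text
[471.42823461  27.76313803 214.31876754] [[319.00301048 233.98254339]
 [319.166937   246.93121432]
 [318.49471278 193.83175124]] cam [402.39298483  39.05168442 383.67995238]
carton_medium 0.96 [290. 149. 356. 248.] [ 4.71188e+02  2.92090e+01 -1.76000e-01] 0.952
side 0.73 [273.2, 174.8, 305.3, 192.4] (array([ 4.69198164e+02,  2.81329649e+01, -1.51869649e-01]), np.float64(0.8973109722137451))
[[288.01960467 159.7347542 ]
 [289.79850503 186.39101772]
 [289.05776291 177.89012543]]
```

View pics/side1c.png

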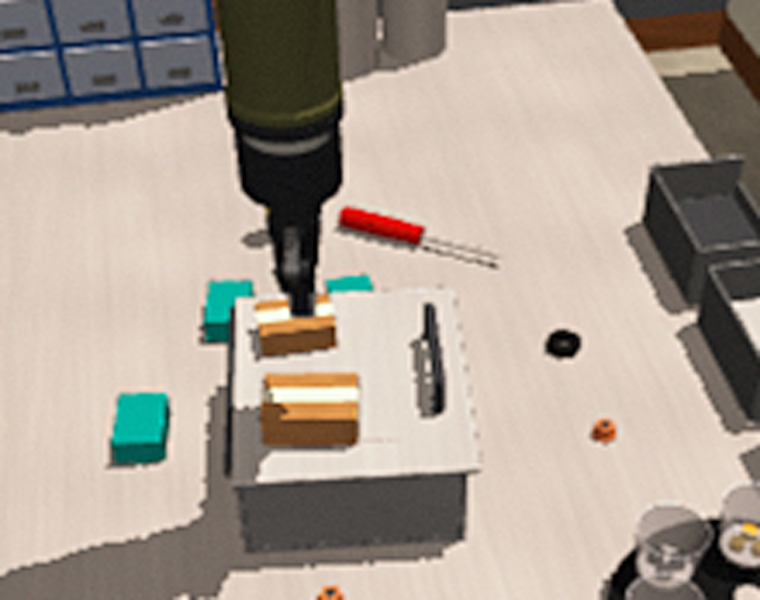

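The wrist and side fits agree on the carton. In the side view, though, the shut fingertips sit at about (287,154) px, while the reported TCP projects to (288,160). That puts the real tips about 25 mm above the reported TCP. It also explains the 12 N reading: the tips closed on the carton's top (142 mm) at a reported z of 115. I'll descend again lower, in steps, watching the force.

>>> send_rows([
  [0,0,0.1,0,0],
  [0,0,0,0,0],
  [0,0,0,3,0],
  [0,0,0,4,0],
  [0,0,0,3,0],
])

```text
time_s: 6.6
position: [471.0, 28.7, 112.4]
eef_rot: [-0.0, 0.087, 0.996, -0.0]
contact_force: [0.8, -0.5, -0.9]
gripper_width: 85.5
gripper_force: 0.0
```

>>> send_rows([
  [0,0,0,0.8,0],
  [0,0,0,0.4,0],
  [0,0,0,0,0],
  [0,0,0,0,0],
  [0,0,0,0,0],
])

```text
time_s: 7.22
position: [471.7, 28.7, 102.2]
eef_rot: [0.001, 0.087, 0.996, 0.0]
contact_force: [0.5, 0.8, 0.2]
gripper_width: 85.3
gripper_force: 0.0
```

```bash
python3 -c "
from h import *
s=save('side','side2');p=bot.get_state()['position']
plan([471,29,84],-.175)
im=cv2.imread('pics/side2.png');cv2.imwrite('pics/side2c.png',cv2.resize(im[100:240,220:360],(600,600),interpolation=cv2.INTER_CUBIC))
q=lambda a:((proj('side',a)-[220,100])*600/140).round(1)
R=Ro.from_rotvec([0,0,-.175]).as_matrix()
for dy in(-43,43): print(dy,[(h,q([p+R@np.array([0,dy,0])+[0,0,h]])[0].tolist()) for h in(0,13,40)])
"
```

```text
t 7.28 tcp [471.6  28.7 102.1] yaw -0.175 w 85.2 F [-0.5  0.5 -0.2] gf 0.0
shift cm [0.07 0.02 1.81] twist 0.0 tilt [ 0.001  0.    -1.   ] j7 [-0.15  0.4   0.06  2.04 -0.03  0.71  1.32]
-43 [(0, [299.5, 418.9]), (13, [298.4, 406.0]), (40, [295.9, 378.6])]
43 [(0, [304.0, 331.5]), (13, [302.9, 318.6]), (40, [300.7, 291.1])]
```

View pics/side2c.png

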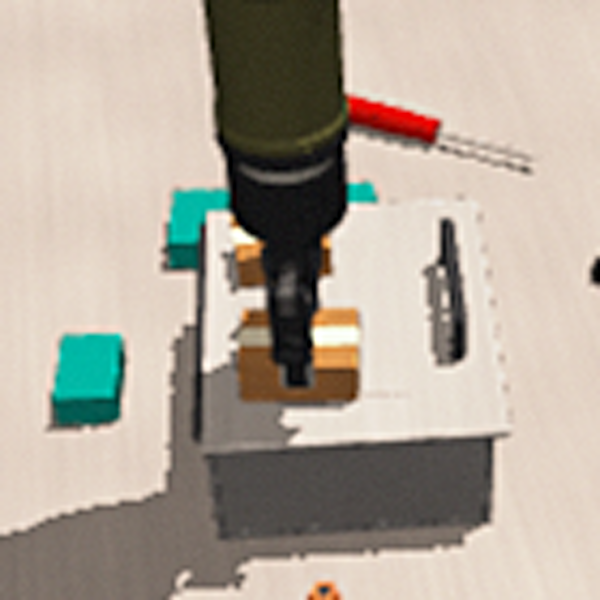

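The near fingertip shows at (297,387) in the crop, about 32 mm above the reported TCP, so the offset is confirmed (about 19–27 mm with the fingers shut). I'll go down to a reported z of about 82.

>>> send_rows([
  [0,0,0,0.8,0],
  [0,0,0,0.7,0],
  [0,0,0,0.5,0],
  [0,0,0,0,0],
  [0,0,0,0,0],
])

```text
time_s: 7.9
position: [471.3, 28.6, 81.6]
eef_rot: [-0.0, 0.087, 0.996, -0.0]
contact_force: [0.2, 0.3, 0.4]
gripper_width: 85.0
gripper_force: 0.0
```

>>> send_rows([
  [0.5,0,0,0,0],
  [1,0,0,0,0],
  [1,0,0,0,0],
  [1,0,0,0,0],
  [1,0,0,0,0],
])

```text
time_s: 8.52
position: [471.6, 28.9, 82.1]
eef_rot: [0.0, 0.087, 0.996, 0.0]
contact_force: [-1.4, 1.1, 5.4]
gripper_width: 56.9
gripper_force: 63.9
```

>>> send_rows([
  [1,0,0,-1,0],
  [1,0,0,-2,0],
  [1,0,0,-2,0],
  [1,0,0,-1,0],
  [1,0,0,0,0],
])

```text
time_s: 9.15
position: [471.5, 28.7, 142.1]
eef_rot: [0.001, 0.087, 0.996, 0.0]
contact_force: [0.6, 0.6, -3.2]
gripper_width: 57.3
gripper_force: 64.7
```

```bash
python3 -c "
from h import *
plan([467.5,-277.5,120],-.285)
wristfit('carton_medium',[471,28.5,-.18],166)"
```

```text
t 9.15 tcp [471.5  28.7 142.1] yaw -0.175 w 57.3 F [ 0.6  0.6 -3.2] gf 64.7
shift cm [ -4.92 -30.22   2.21] twist 0.11 tilt [ 0.001  0.    -1.   ] j7 [-0.16  0.34  0.06  1.98 -0.03  0.82  1.32]
carton_medium 0.57 [245. 176. 392. 347.] [ 4.70215e+02  2.80270e+01 -1.77000e-01] 0.853
```

>>> send_rows([
  [1,-0.3,-2,0,0],
  [1,-0.5,-3,0,0],
  [1,-0.5,-3,0,0],
  [1,-0.5,-3,0,0],
  [1,-0.5,-3,0,0],
])

```text
time_s: 9.88
position: [469.0, -114.0, 140.7]
eef_rot: [-0.001, 0.087, 0.996, 0.0]
contact_force: [0.4, 1.1, -2.5]
gripper_width: 56.9
gripper_force: 64.8
```

>>> send_rows([
  [1,-0.5,-3,0,0],
  [1,-0.5,-3,0,0],
  [1,-0.5,-3,0,0],
  [1,-0.5,-3,0,0],
  [1,-0.5,-2.5,0,0],
])

```text
time_s: 10.5
position: [468.2, -261.4, 140.5]
eef_rot: [-0.001, 0.088, 0.996, 0.0]
contact_force: [0.1, -0.5, -2.3]
gripper_width: 57.3
gripper_force: 64.8
```

>>> send_rows([
  [1,-0.3,-1.2,0,0],
  [1,-0.3,-0.5,0.5,0.11],
  [1,0,0,1,0],
  [1,0,0,0.5,0],
  [1,0,0,0,0],
])

```text
time_s: 11.12
position: [471.7, -277.2, 120.9]
eef_rot: [-0.001, 0.141, 0.99, 0.0]
contact_force: [-0.3, -0.3, -2.2]
gripper_width: 57.2
gripper_force: 64.8
```

```bash
python3 -c "
from h import *
plan([467.5,-277.5,60],-.285)
s=bot.get_state()['position']
wristfit('carton_large',[467,-277.5,-.28],0,'w3')
for n in('top','side'):
  bot.read_camera(n)
  for l,z in(('carton_large',0),('carton_medium',s[2]+24)):
    for o in bot.outline_of(n,l)[:2]: print(n,l,o['p'],o['extent'],fit([(o['pixels'].astype(np.float32),cam(n))],[468,-277.5,-.28],DIM[l],z))
"
```

```text
t 11.12 tcp [ 471.7 -277.2  120.9] yaw -0.283 w 57.2 F [-0.3 -0.3 -2.2] gf 64.8
shift cm [ 0.38 -0.15  6.09] twist 0.002 tilt [-0.001  0.001 -1.   ] j7 [ 0.39  0.47  0.14  1.83 -0.09  0.85  1.86]
carton_large 0.85 [281. 143. 356. 178.] [ 4.67774e+02 -2.77280e+02 -2.84000e-01] 0.336
top carton_large 0.67 [411.7, 226.1, 439.6, 262.7] (array([ 4.63051776e+02, -2.73642990e+02, -2.25455825e-01]), np.float64(0.38289526104927063))
top carton_medium 0.73 [426.3, 216.5, 452.3, 254.9] (array([ 4.69998551e+02, -2.76573649e+02, -3.04914321e-01]), np.float64(0.35832804441452026))
top carton_medium 0.73 [303.6, 131.2, 313.6, 139.9] (array([ 4.680e+02, -2.775e+02, -2.800e-01]), np.float64(0.0))
side carton_large 0.78 [289.8, 275.9, 324.9, 306.4] (array([ 4.66685118e+02, -2.77694285e+02, -2.55341163e-01]), np.float64(0.9194760918617249))
side carton_medium 0.91 [287.4, 250.5, 325.1, 277.4] (array([ 4.70440841e+02, -2.79252570e+02, -2.58919132e-01]), np.float64(0.494876503944397))
```

View pics/w3.png

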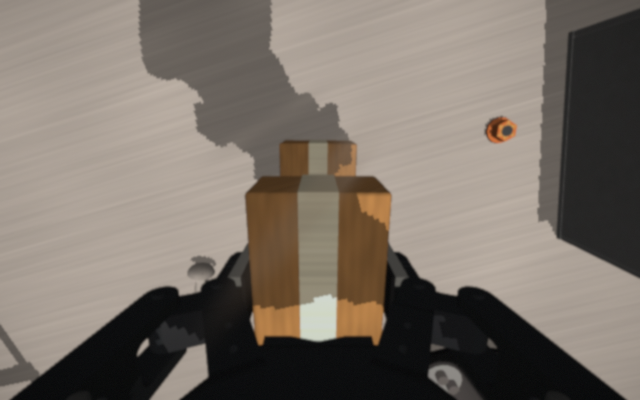

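The held carton lines up with the large one: their bands meet at (318,155–340). Now I'll lower it in stages.

>>> send_rows([
  [1,0.4,0,1.5,0],
  [1,0,-0.1,2.5,0],
  [1,0,0,2.5,0],
  [1,0,0,2,0],
  [1,0,0,0,0],
])

```text
time_s: 12.15
position: [467.0, -277.4, 35.5]
eef_rot: [-0.001, 0.142, 0.99, 0.0]
contact_force: [-0.3, -0.7, -3.5]
gripper_width: 57.3
gripper_force: 64.7
```

>>> send_rows([
  [1,0,0,0.5,0],
  [1,0,0,0.3,0],
  [1,0,0,0.2,0],
  [1,0,0,0,0],
  [1,0,0,0,0],
])

```text
time_s: 12.78
position: [467.9, -278.0, 26.8]
eef_rot: [0.0, 0.142, 0.99, -0.0]
contact_force: [0.1, 0.4, -2.6]
gripper_width: 57.4
gripper_force: 64.7
```

```bash
python3 -c "
from h import *
plan([467.5,-277.5,18],-.285)
for n in('side',):
  bot.read_camera(n)
  for l,z in(('carton_large',0),('carton_medium',bot.get_state()['position'][2]+24)):
    for o in bot.outline_of(n,l)[:2]: print(n,l,o['p'],o['extent'],fit([(o['pixels'].astype(np.float32),cam(n))],[468,-277.5,-.28],DIM[l],z))
"
```

```text
t 12.78 tcp [ 467.9 -278.    26.8] yaw -0.285 w 57.4 F [ 0.1  0.4 -2.6] gf 64.7
shift cm [0.05 0.04 0.88] twist 0.0 tilt [ 0. -0. -1.] j7 [ 0.41  0.6   0.12  1.93 -0.11  0.62  1.89]
side carton_large 0.81 [289.4, 278.6, 325.1, 309.7] (array([ 4.66368919e+02, -2.78703612e+02, -3.01096211e-01]), np.float64(0.3469422459602356))
side carton_medium 0.76 [288.7, 271.1, 323.2, 296.9] (array([ 4.65597484e+02, -2.79050383e+02, -3.27202352e-01]), np.float64(0.5349276065826416))
side carton_medium 0.73 [268.2, 147.5, 337.4, 201.4] (array([ 4.680e+02, -2.775e+02, -2.800e-01]), np.float64(0.0))
```

>>> send_rows([
  [1,0,0,0.2,0],
  [1,0,0,0.2,0],
  [1,0,0,0.2,0],
  [1,0,0,0.1,0],
  [1,0,0,0,0],
])

```text
time_s: 13.55
position: [467.8, -277.9, 19.5]
eef_rot: [-0.0, 0.142, 0.99, 0.0]
contact_force: [0.7, -0.0, -2.6]
gripper_width: 56.9
gripper_force: 64.7
```

>>> send_rows([
  [1,0,0,0.1,0],
  [1,0,0,0.1,0],
  [1,0,0,0,0],
  [1,0,0,0,0],
  [1,0,0,0,0],
])

```text
time_s: 14.18
position: [467.9, -278.0, 18.2]
eef_rot: [0.0, 0.142, 0.99, -0.0]
contact_force: [-2.2, 1.5, 5.0]
gripper_width: 57.0
gripper_force: 65.7
```

Contact at the expected height. I'll release, rise and check.

>>> send_rows([
  [0.6,0,0,0,0],
  [0.3,0,0,0,0],
  [0,0,0,0,0],
  [0,0,0,0,0],
  [0,0,0,0,0],
])

```text
time_s: 14.8
position: [467.8, -278.0, 17.5]
eef_rot: [-0.0, 0.142, 0.99, -0.0]
contact_force: [-0.8, 0.6, -0.0]
gripper_width: 85.4
gripper_force: 0.0
```

>>> send_rows([
  [0,0,0,-0.5,0],
  [0,0,0,-2,0],
  [0,0,0,-4,0],
  [0,0,0,-5,0],
  [0,0,0,-5,0],
])

```text
time_s: 15.42
position: [467.5, -277.8, 184.5]
eef_rot: [0.0, 0.142, 0.99, -0.0]
contact_force: [1.0, -1.0, -0.5]
gripper_width: 85.3
gripper_force: 0.0
```

```bash
python3 -c "
from h import *
wristfit('carton_medium',[468,-277.5,-.28],42)
wristfit('carton_large',[468,-277.5,-.28],0)
for n in('side',):
  bot.read_camera(n)
  for l,z in(('carton_large',0),('carton_medium',42)):
    for o in bot.outline_of(n,l)[:1]: print(n,l,o['p'],o['extent'],fit([(o['pixels'].astype(np.float32),cam(n))],[468,-277.5,-.28],DIM[l],z))
bot.read_camera('top')
for o in bot.outline_of('top','carton_small'): print(o['p'],fit([(o['pixels'].astype(np.float32),cam('top'))],[472,148.2,0],DIM['carton_small'],106))
plan([472.3,148.2,170],0)
"
```

```text
carton_medium 0.55 [286. 148. 351. 232.] [ 4.67318e+02 -2.78909e+02 -2.85000e-01] 0.973
carton_large 0.8 [290. 135. 352. 204.] [ 4.68133e+02 -2.77052e+02 -2.81000e-01] 0.079
side carton_large 0.67 [288.0, 285.9, 324.7, 308.6] (array([ 4.65233783e+02, -2.81584291e+02, -2.09207698e-01]), np.float64(0.26934489607810974))
side carton_medium 0.57 [288.2, 268.8, 325.1, 299.5] (array([ 4.65218146e+02, -2.79772420e+02, -2.83871817e-01]), np.float64(0.9510955214500427))
0.83 (array([472. , 148.2,   0. ]), np.float64(0.0))
0.81 (array([4.73211143e+02, 1.48726484e+02, 4.70380214e-02]), np.float64(0.9165219068527222))
0.8 (array([472. , 148.2,   0. ]), np.float64(0.0))
0.6 (array([472. , 148.2,   0. ]), np.float64(0.0))
t 15.88 tcp [ 467.2 -277.5  181.3] yaw -0.285 w 85.6 F [ 0.  -0.7 -0.6] gf 0.0
shift cm [11.47 41.    1.18] twist -0.285 tilt [-0.002  0.001 -1.   ] j7 [ 0.38  0.4   0.16  1.75 -0.07  0.99  1.85]
```

The medium carton sits at (467,-279), yaw -0.285, squarely on the large one. Next is the small carton.

>>> send_rows([
  [0,0.6,2,0,0],
  [0,1.1,4,0,0],
  [0,1.1,4,0,0],
  [0,1.1,4,0,0],
  [0,1.1,4,0,0],
])

```text
time_s: 16.5
position: [469.8, -88.3, 182.3]
eef_rot: [-0.0, 0.141, 0.99, 0.0]
contact_force: [0.5, 0.9, 0.3]
gripper_width: 85.7
gripper_force: 0.0
```

>>> send_rows([
  [0,1.1,4,0,0],
  [0,1.1,4,0,0],
  [0,1.1,4,0,0],
  [0,1.1,4,0,0],
  [0,1.1,4,0,0],
])

```text
time_s: 17.12
position: [472.6, 118.7, 182.3]
eef_rot: [-0.0, 0.141, 0.99, 0.0]
contact_force: [0.6, -0.3, -1.3]
gripper_width: 85.4
gripper_force: 0.0
```

>>> send_rows([
  [0,1.1,2,0,0],
  [0,0.9,1,0,0],
  [0,0,0,0,-0.15],
  [0,0,0,0,-0.13],
  [0,0,0,0,0],
])

```text
time_s: 17.75
position: [462.5, 150.3, 182.4]
eef_rot: [-0.0, 0.003, 1.0, -0.0]
contact_force: [0.7, -0.3, -0.9]
gripper_width: 85.2
gripper_force: 0.0
```

```bash
python3 -c "
from h import *
wristfit('carton_small',[472,148.2,0],106)
plan([472.3,148.2,81],0)
"
```

```text
carton_small 0.94 [282. 172. 348. 267.] [ 4.73216e+02  1.48598e+02 -1.00000e-03] 0.979
carton_small 0.87 [419. 111. 503. 165.] [472.  148.2   0. ] 0.0
carton_small 0.56 [398. 222. 465. 269.] [472.  148.2   0. ] 0.0
t 17.85 tcp [462.7 150.3 182.5] yaw -0.008 w 85.3 F [-0.8 -0.1 -1. ] gf 0.0
shift cm [-0.96 -0.2  10.15] twist -0.008 tilt [-0. -0. -1.] j7 [-0.34  0.31 -0.04  1.89  0.01  0.94  1.18]
```

>>> send_rows([
  [0,-1,-0.2,1,-0.01],
  [0,0,0,3,0],
  [0,0,0,3,0],
  [0,0,0,2,0],
  [0,0,0,1,0],
])

```text
time_s: 18.48
position: [472.8, 148.1, 81.0]
eef_rot: [-0.001, -0.002, 1.0, -0.0]
contact_force: [0.0, 0.4, -0.3]
gripper_width: 85.6
gripper_force: 0.0
```

>>> send_rows([
  [0,0,0,0,0],
  [0,0,0,0,0],
  [0.5,0,0,0,0],
  [1,0,0,0,0],
  [1,0,0,0,0],
])

```text
time_s: 19.1
position: [473.4, 148.8, 83.3]
eef_rot: [0.001, -0.003, 1.0, 0.0]
contact_force: [-0.9, -0.2, 6.3]
gripper_width: 46.8
gripper_force: 61.6
```

>>> send_rows([
  [1,0,0,0,0],
  [1,0,0,0,0],
  [1,0,0,0,0],
  [1,0,0,0,0],
  [1,0,0,0,0],
])

```text
time_s: 19.73
position: [473.4, 148.8, 83.4]
eef_rot: [0.001, -0.003, 1.0, 0.0]
contact_force: [-1.5, -0.5, 5.4]
gripper_width: 46.8
gripper_force: 61.6
```

>>> send_rows([
  [1,0,0,-1,0],
  [1,0,0,-2,0],
  [1,0,0,-2.5,0],
  [1,0,0,-1.5,0],
  [1,0,0,0,0],
])

```text
time_s: 20.35
position: [473.7, 148.8, 153.9]
eef_rot: [0.001, -0.003, 1.0, 0.0]
contact_force: [0.4, -0.0, -1.8]
gripper_width: 46.9
gripper_force: 62.0
```

```bash
python3 -c "
from h import *
wristfit('carton_small',[473,148.2,0],bot.get_state()['position'][2]+23)
plan([467.5,-278.3,152],-.285)
"
```

```text
carton_small 0.97 [428. 100. 520. 161.] [473.  148.2   0. ] 0.0
carton_small 0.86 [404. 222. 480. 274.] [473.  148.2   0. ] 0.0
carton_small 0.85 [258. 185. 374. 343.] [472.787 147.63    0.   ] 0.953
t 20.45 tcp [472.8 148.5 152.4] yaw 0.005 w 46.9 F [-0.5 -0.1 -2. ] gf 62.0
shift cm [  0.75 -42.68   0.05] twist 0.29 tilt [-0. -0. -1.] j7 [-0.33  0.36 -0.04  1.91  0.02  0.87  1.2 ]
```

>>> send_rows([
  [1,0,-2,0,0],
  [1,0,-3,0,0],
  [1,0,-4,0,0],
  [1,0,-4,0,0],
  [1,0,-4,0,0],
])

```text
time_s: 21.08
position: [473.3, -22.6, 151.8]
eef_rot: [-0.001, -0.003, 1.0, -0.0]
contact_force: [1.6, -0.3, -1.6]
gripper_width: 47.0
gripper_force: 62.0
```

>>> send_rows([
  [1,0,-4,0,0],
  [1,0,-4,0,0],
  [1,0,-4,0,0],
  [1,0,-4,0,0],
  [1,0,-4,0,0],
])

```text
time_s: 21.7
position: [474.3, -222.4, 151.6]
eef_rot: [-0.001, -0.003, 1.0, 0.0]
contact_force: [0.5, -0.6, -2.0]
gripper_width: 47.2
gripper_force: 62.0
```

>>> send_rows([
  [1,0.3,-3,0,0],
  [1,0.4,-2.6,0,0],
  [1,0,0,0,0.15],
  [1,0,0,0,0.14],
  [1,0,0,0,0],
])

```text
time_s: 22.32
position: [467.8, -277.1, 151.6]
eef_rot: [-0.001, 0.141, 0.99, 0.0]
contact_force: [0.3, -0.2, -1.0]
gripper_width: 46.9
gripper_force: 62.0
```

```bash
python3 -c "
from h import *
plan([467.5,-278.5,56],-.285)
"
```

```text
t 22.32 tcp [ 467.8 -277.1  151.6] yaw -0.284 w 46.9 F [ 0.3 -0.2 -1. ] gf 62.0
shift cm [-0.03 -0.14  9.56] twist 0.001 tilt [-0.002  0.001 -1.   ] j7 [ 0.4   0.43  0.14  1.8  -0.07  0.92  1.85]
```

>>> send_rows([
  [1,0,-0.1,1.5,0],
  [1,0,0,3,0],
  [1,0,0,2.5,0],
  [1,0,0,1,0],
  [1,0,0,0,0],
])

```text
time_s: 22.95
position: [467.5, -278.1, 71.8]
eef_rot: [-0.001, 0.141, 0.99, 0.0]
contact_force: [0.1, 0.0, -1.7]
gripper_width: 46.9
gripper_force: 62.1
```

>>> send_rows([
  [1,0,0,0.3,0],
  [1,0,0,0.2,0],
  [1,0,0,0.2,0],
  [1,0,0,0.2,0],
  [1,0,0,0,0],
])

```text
time_s: 23.58
position: [467.9, -278.3, 63.5]
eef_rot: [-0.0, 0.142, 0.99, 0.0]
contact_force: [0.3, -0.6, -1.3]
gripper_width: 47.1
gripper_force: 62.1
```

>>> send_rows([
  [1,0,0,0.2,0],
  [1,0,0,0.2,0],
  [1,0,0,0,0],
  [1,0,0,0,0],
  [1,0,0,0,0],
])

```text
time_s: 24.2
position: [468.0, -278.4, 59.6]
eef_rot: [0.0, 0.142, 0.99, -0.0]
contact_force: [0.3, 0.5, -2.1]
gripper_width: 46.9
gripper_force: 62.1
```

>>> send_rows([
  [1,0,0,0.1,0],
  [1,0,0,0.1,0],
  [1,0,0,0.1,0],
  [1,0,0,0,0],
  [1,0,0,0,0],
])

```text
time_s: 24.82
position: [468.0, -278.4, 56.6]
eef_rot: [0.0, 0.142, 0.99, -0.0]
contact_force: [0.1, -0.0, -0.8]
gripper_width: 46.7
gripper_force: 62.1
```

>>> send_rows([
  [1,0,0,0.1,0],
  [1,0,0,0,0],
  [1,0,0,0,0],
  [1,0,0,0,0],
  [1,0,0,0,0],
])

```text
time_s: 25.45
position: [468.0, -278.4, 55.6]
eef_rot: [-0.0, 0.142, 0.99, -0.0]
contact_force: [0.3, -0.3, -1.6]
gripper_width: 47.1
gripper_force: 62.1
```

>>> send_rows([
  [1,0,0,0.1,0],
  [1,0,0,0,0],
  [1,0,0,0.1,0],
  [1,0,0,0,0],
  [1,0,0,0,0],
])

```text
time_s: 26.08
position: [468.1, -278.4, 55.4]
eef_rot: [0.001, 0.142, 0.99, -0.0]
contact_force: [-4.2, 2.8, 16.6]
gripper_width: 46.7
gripper_force: 64.4
```

Seated; I'll release it.

>>> send_rows([
  [1,0,0,-0.1,0],
  [0.6,0,0,0,0],
  [0.3,0,0,0,0],
  [0,0,0,0,0],
  [0,0,0,0,0],
])

```text
time_s: 26.7
position: [468.0, -278.4, 54.4]
eef_rot: [-0.0, 0.142, 0.99, 0.0]
contact_force: [0.1, 0.2, -0.1]
gripper_width: 85.4
gripper_force: 0.0
```

>>> send_rows([
  [0,0,0,-0.3,0],
  [0,0,0,-1.5,0],
  [0,0,0,-4,0],
  [0,0,0,-4,0],
  [0,0,0,-4,0],
])

```text
time_s: 27.32
position: [467.9, -278.4, 195.1]
eef_rot: [0.0, 0.142, 0.99, -0.0]
contact_force: [0.7, -0.1, -0.3]
gripper_width: 85.7
gripper_force: 0.0
```

```bash
python3 -c "
from h import *
wristfit('carton_small',[468,-278.5,-.28],78)
im=bot.read_camera('wrist'); cv2.imwrite('pics/w4.png',im[:,:,::-1])
bot.read_camera('side')
for l,z in(('carton_large',0),('carton_medium',42),('carton_small',78)):
    for o in bot.outline_of('side',l)[:4]:
        x=fit([(o['pixels'].astype(np.float32),cam('side'))],[468,-277.5,-.28],DIM[l],z)
        if x[1]>.1: print('side',l,o['p'],x)
top=save('top','top1')
roi=top[165:210,265:340].max(2)<70
n,L,st,ce=cv2.connectedComponentsWithStats(roi.astype(np.uint8)); print(st[1:],ce[1:]+[265,165])
plan([540,79,190],-.12)
"
```

```text
carton_small 0.9 [288. 156. 344. 234.] [ 4.67341e+02 -2.79199e+02 -2.86000e-01] 0.971
side carton_large 0.64 (array([ 4.66027626e+02, -2.78850579e+02, -2.95592139e-01]), np.float64(0.32129308581352234))
side carton_medium 0.9 (array([ 4.64883301e+02, -2.81022237e+02, -1.94976548e-01]), np.float64(0.28207093477249146))
side carton_small 0.66 (array([ 4.66311452e+02, -2.80977911e+02, -2.77619864e-01]), np.float64(0.9438412189483643))
[[ 14  18  43  12 102]
 [ 20  19   6   1   6]
 [ 27  20   6   1   6]
 [ 35  21   6   1   6]
 [ 42  22   6   1   6]] [[300.48039216 188.41176471]
 [287.5        184.        ]
 [294.5        185.        ]
 [302.5        186.        ]
 [309.5        187.        ]]
t 27.73 tcp [ 467.4 -278.   191.7] yaw -0.285 w 85.4 F [-0.1  0.4 -0.4] gf 0.0
shift cm [ 3.06 36.3   0.19] twist -0.165 tilt [-0.002  0.001 -1.   ] j7 [ 0.39  0.39  0.14  1.74 -0.06  1.02  1.84]
```

View pics/w4.png

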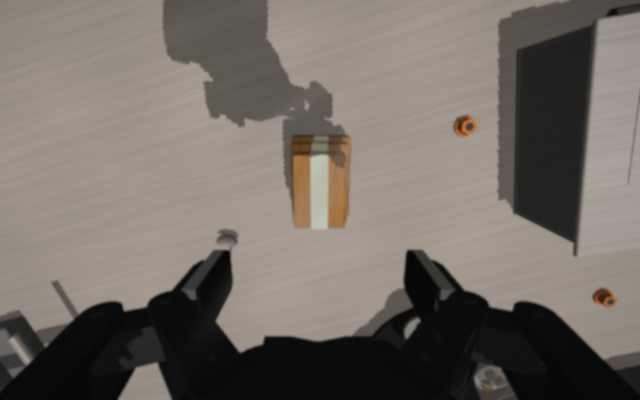

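The column is squarely stacked around (320,185). Next I'll move over the bar and turn the gripper so that it closes along the bin's x.

>>> send_rows([
  [0,-0.1,2.2,-0.4,0],
  [0,-0.2,3.5,-0.4,0],
  [0,-0.2,3.5,0,0],
  [0,-0.2,3.5,0,0],
  [0,-0.2,3.5,0,0],
])

```text
time_s: 28.35
position: [522.0, -124.2, 199.7]
eef_rot: [-0.001, 0.142, 0.99, 0.0]
contact_force: [0.4, -0.6, -0.4]
gripper_width: 85.3
gripper_force: 0.0
```

>>> send_rows([
  [0,-0.2,3.5,0,0],
  [0,-0.2,3.5,0,0],
  [0,-0.2,3.5,0,0],
  [0,-0.2,3.5,0,0],
  [0,-0.1,3.5,0,0],
])

```text
time_s: 28.98
position: [579.8, 41.0, 199.5]
eef_rot: [-0.001, 0.142, 0.99, -0.0]
contact_force: [0.3, -0.3, -0.1]
gripper_width: 85.6
gripper_force: 0.0
```

>>> send_rows([
  [0,0,3.5,0,0],
  [0,0,0,0,0.15],
  [0,0,0,0,0.16],
  [0,0,0,0,0.16],
  [0,0,0,0,0.16],
])

```text
time_s: 29.6
position: [589.3, 73.5, 199.4]
eef_rot: [-0.001, 0.444, 0.896, -0.001]
contact_force: [0.3, -1.3, -0.8]
gripper_width: 85.2
gripper_force: 0.0
```

>>> send_rows([
  [0,0,0,0,0.16],
  [0,0,0,0,0.16],
  [0,0,0,0,0.16],
  [0,0,0,0,0.16],
  [0,0,0,0,0.14],
])

```text
time_s: 30.22
position: [589.3, 73.5, 199.5]
eef_rot: [-0.0, 0.751, 0.66, -0.001]
contact_force: [-0.2, 0.8, -1.0]
gripper_width: 85.4
gripper_force: 0.0
```

```bash
python3 -c "
from h import *
plan([587,75,200],-1.7+np.pi)
c=cam('wrist'); save('wrist','w5')
print(c)
for o in bot.outline_of('wrist','lid_bar')[:2]: print(o['p'],o['extent'])
"
```

```text
t 30.23 tcp [589.3  73.5 199.5] yaw -1.7 w 85.4 F [-0.2  0.8 -1. ] gf 0.0
shift cm [ 0.12 -0.24 -0.05] twist 0.0 tilt [-0.002 -0.001 -1.   ] j7 [-0.44  0.49  0.43  1.6  -0.22  1.11 -0.08]
(array([[290.85033762,   0.        , 317.70990613],
       [  0.        , 290.85033762, 202.01173091],
       [  0.        ,   0.        ,   1.        ]]), array([-2.85504717,  0.18439168,  0.02855277]), array([-575.05794182,  107.26223819,  415.95223939]))
0.66 [91.4, 46.6, 349.7, 310.6]
```

View pics/w5.png

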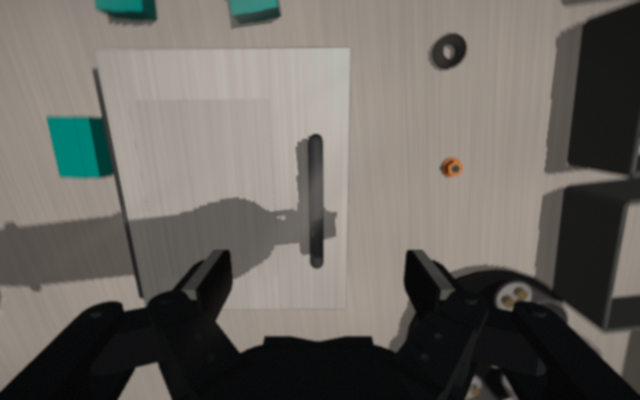

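The bar runs vertically from about (316,134) to (316,268), so it is parallel to the pads. The lid corners are at (97,49) and (350,48).

```bash
python3 -c "
from h import *
c=cam('wrist')
a=back(None,[(316,137),(316,265)],142,c); print(a.round(1),a.mean(0),np.linalg.norm(a[1]-a[0]))
b=back(None,[(97,49),(350,48),(348,308)],106,c); print(b.round(1),np.linalg.norm(b[0]-b[1]),np.linalg.norm(b[2]-b[1]))
print('yaw bar',np.arctan2(*(a[0]-a[1])[:2])*-1)
m=a.mean(0); plan([m[0],m[1],115],-1.7+np.pi)
p=bot.get_state()['position'];print(proj('wrist',[p,[p[0],p[1],142]]))
"
```

```text
[[595.4 129.  142. ]
 [581.6  21.5 142. ]] [588.52286056  75.22871576 142.        ] 108.41983642718009
[[426.2 219.1 106. ]
 [631.4 193.8 106. ]
 [605.9 -51.8 106. ]] 206.80363433089846 246.8619662647587
yaw bar -0.12741786324511967
t 30.32 tcp [589.3  73.7 199.5] yaw -1.696 w 85.5 F [-0.3  0.5 -0. ] gf 0.0
shift cm [ 0.15 -0.08  8.45] twist 0.004 tilt [-0.002 -0.001 -1.   ] j7 [-0.44  0.49  0.43  1.6  -0.22  1.11 -0.07]
[[316.91937461 233.63896447]
 [317.2154582  206.6883825 ]]
```

>>> send_rows([
  [0,0.1,0,2,0],
  [0,0,0,3,0],
  [0,0,0,3,0],
  [0,0,0,1.9,0],
  [0,0,0,0,0],
])

```text
time_s: 30.95
position: [588.5, 74.5, 99.8]
eef_rot: [-0.001, 0.749, 0.663, -0.002]
contact_force: [-0.1, 0.1, -0.6]
gripper_width: 85.5
gripper_force: 0.0
```

>>> send_rows([
  [0.5,0,0,0,0],
  [1,0,0,0,0],
  [1,0,0,0,0],
  [1,0,0,0,0],
  [1,0,0,0,0],
], force=60)

```text
time_s: 31.58
position: [587.7, 74.9, 102.0]
eef_rot: [-0.002, 0.749, 0.662, -0.001]
contact_force: [-7.8, 0.4, 8.3]
gripper_width: 10.1
gripper_force: 58.5
```

>>> send_rows([
  [1,0,0,0,0],
  [1,0,0,0,0],
  [1,0,0,0,0],
  [1,0,0,0,0],
  [1,0,0,0,0],
])

```text
time_s: 32.2
position: [587.7, 75.0, 102.0]
eef_rot: [-0.002, 0.749, 0.662, -0.001]
contact_force: [-7.4, 1.0, 7.7]
gripper_width: 9.4
gripper_force: 58.5
```

```bash
python3 -c "
from h import *
plan([588.5,75,100],-1.7+np.pi)
r=np.hypot(180,42);a0=np.arctan2(42,180)
pts=np.array([[r*np.cos(a0+a),r*np.sin(a0+a)] for a in np.linspace(0,.785,31)])
for k in range(0,31,5): print(k,((pts[k]-pts[0])/10).round(2))
"
```

```text
t 32.2 tcp [587.7  75.  102. ] yaw -1.694 w 9.4 F [-7.4  1.   7.7] gf 58.5
shift cm [0.01 0.08 0.2 ] twist 0.006 tilt [-0.004  0.001 -1.   ] j7 [-0.41  0.58  0.39  1.73 -0.28  0.89 -0.02]
0 [0. 0.]
5 [-0.7   2.31]
10 [-1.7   4.51]
15 [-2.98  6.57]
20 [-4.51  8.43]
25 [-6.27 10.09]
30 [-8.24 11.49]
```

>>> send_rows([
  [1,0,-0.1,-0.47,0],
  [1,0,-0.12,-0.47,0],
  [1,0,-0.14,-0.46,0],
  [1,0,-0.16,-0.46,0],
  [1,0,-0.18,-0.45,0],
])

```text
time_s: 32.83
position: [581.4, 75.6, 124.0]
eef_rot: [-0.001, 0.749, 0.662, -0.001]
contact_force: [-5.5, 0.8, -6.2]
gripper_width: 9.6
gripper_force: 58.4
```

>>> send_rows([
  [1,0,-0.2,-0.45,0],
  [1,0,-0.2,-0.45,0],
  [1,0,-0.2,-0.44,0],
  [1,0,-0.2,-0.43,0],
  [1,0,-0.2,-0.43,0],
])

```text
time_s: 33.45
position: [571.9, 76.7, 146.4]
eef_rot: [-0.001, 0.75, 0.662, -0.001]
contact_force: [-4.7, 0.5, -8.2]
gripper_width: 9.5
gripper_force: 58.3
```

Forces are small and the bar is still gripped, so I'll continue the arc.

>>> send_rows([
  [1,0,-0.24,-0.42,0],
  [1,0,-0.25,-0.42,0],
  [1,0,-0.26,-0.41,0],
  [1,0,-0.26,-0.41,0],
  [1,0,-0.27,-0.4,0],
])

```text
time_s: 34.08
position: [559.9, 78.1, 167.3]
eef_rot: [-0.0, 0.75, 0.662, -0.0]
contact_force: [-5.2, 0.1, -11.2]
gripper_width: 9.7
gripper_force: 58.2
```

>>> send_rows([
  [1,0,-0.29,-0.38,0],
  [1,0,-0.3,-0.38,0],
  [1,0,-0.31,-0.37,0],
  [1,0,-0.31,-0.37,0],
  [1,0,-0.32,-0.36,0],
])

```text
time_s: 34.7
position: [545.5, 79.8, 186.5]
eef_rot: [0.0, 0.75, 0.662, 0.0]
contact_force: [-3.1, -1.6, -7.9]
gripper_width: 9.5
gripper_force: 58.4
```

>>> send_rows([
  [1,0,-0.34,-0.34,0],
  [1,0,-0.35,-0.34,0],
  [1,0,-0.35,-0.33,0],
  [1,0,-0.36,-0.33,0],
  [1,0,-0.36,-0.32,0],
])

```text
time_s: 35.33
position: [528.8, 81.7, 203.4]
eef_rot: [0.001, 0.75, 0.662, 0.001]
contact_force: [3.0, -4.4, -4.6]
gripper_width: 9.9
gripper_force: 58.4
```

>>> send_rows([
  [1,0,-0.38,-0.3,0],
  [1,0,-0.39,-0.3,0],
  [1,0,-0.4,-0.28,0],
  [1,0,-0.4,-0.27,0],
  [1,0,-0.4,-0.25,0],
])

```text
time_s: 35.95
position: [510.4, 83.9, 218.2]
eef_rot: [0.002, 0.75, 0.662, 0.002]
contact_force: [4.6, -5.4, 0.4]
gripper_width: 9.7
gripper_force: 58.5
```

>>> send_rows([
  [1,0,0,0,0],
  [1,0,0,0,0],
  [1,0,0,0,0],
  [1,0,0,0,0],
  [1,0,0,0,0],
])

```text
time_s: 36.58
position: [510.4, 83.9, 218.2]
eef_rot: [0.002, 0.75, 0.662, 0.002]
contact_force: [3.9, -6.0, 1.2]
gripper_width: 9.6
gripper_force: 58.8
```

```bash
python3 -c "
from h import *
plan([588.5,75,100],-1.7+np.pi)
im=save('side','side3')
cv2.imwrite('pics/side3c.png',cv2.resize(im[90:330,200:440,::-1],(600,600),interpolation=cv2.INTER_CUBIC))
R=Ro.from_rotvec([0,0,-.127]).as_matrix(); O=np.array([588.5,75.2,0])-R@np.array([80,0,0]); q=lambda p:((proj('side',[O+R@np.array(p)])[0]-[200,90])*2.5).round()
for a in(.68,.785,.89):
  c,s=np.cos(a),np.sin(a); print(a,'lid far corner right',q([-100+206*c-3*s,-125,100+206*s+3*c]),'bar right end',q([-100+180*c-42*s,-56,100+180*s+42*c]))
print('hinge right',q([-100,-125,103]))
s=bot.get_state()['position']; b=R.T@(s-O); print('tcp in bin',b)
"
```

```text
t 36.58 tcp [510.4  83.9 218.2] yaw -1.696 w 9.6 F [ 3.9 -6.   1.2] gf 58.8
shift cm [ 0.09  7.8  11.87] twist 0.004 tilt [ 0.005 -0.    -1.   ] j7 [-0.54  0.35  0.46  1.77 -0.17  1.06 -0.14]
0.68 lid far corner right [302. 198.] bar right end [258. 148.]
0.785 lid far corner right [288. 187.] bar right end [243. 140.]
0.89 lid far corner right [273. 178.] bar right end [227. 134.]
hinge right [166. 285.]
tcp in bin [  1.389416    -1.27142069 218.21951676]
```

View pics/side3c.png

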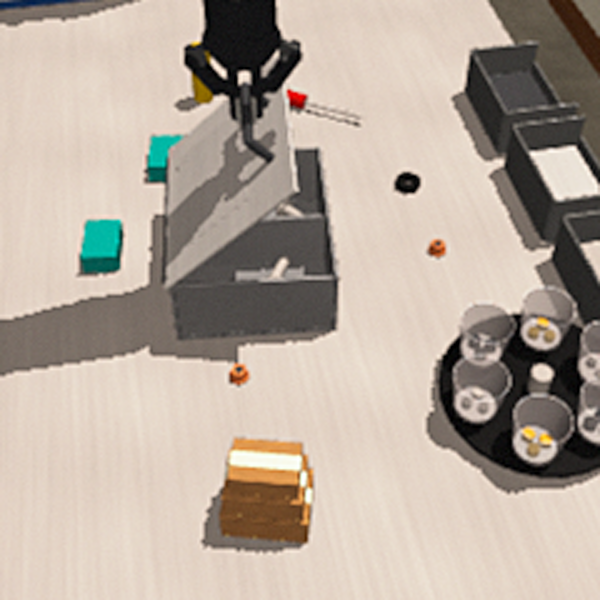

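The side view shows the lid's far corner at about (296,190), between the predictions for 0.68 and 0.785 rad. The arm pose gives about 0.76–0.80 rad. The bar is gripped, and the column stands squarely at (265,490). I'll hand the job in.

```bash
python3 -c "
from station import bot
print(bot.job_done())"
```

```text
the job is handed in; nothing more can be done
None
```

I handed the job in with the medium and small cartons stacked squarely on the large one and the lid gripped at about 45° (estimated 0.76–0.80 rad); it returned no verdict, and my first grasp of the medium carton missed and pressed on its top with about 12 N before I corrected it.

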